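# Sort two parts into the bins and close the hasp

### The arm

A 6-joint arm with a two-finger parallel gripper is mounted at the origin on the work surface. World frame = base frame: x ahead of the robot, y to its left, z up, the work surface at z = 0. Lengths are in mm, angles in rad, forces in N, time in s.
With the tool pointing down it reaches from about 325 to 775 mm from the base axis. Payload 5.5 kg.
Tool frame: the origin (TCP) lies at the very end of the fingers, on their centre line; the grasp point (between the pads) lies 19 mm behind it (bot.hold_point_z is the distance from the TCP to the grasp point, in mm); z points along the fingers, y is the line along which they close (so a half turn about z gives the same grasp; the last joint's range is limited). The gripper opens to 88 mm and grips with 3 to 60 N. Pads are 20 mm wide; open, the fingers measure 115 mm over their backs; the gripper's body (75 mm by 178 mm) begins 61 mm behind the grasp point.
Start: joints at [-1.184, 0.091, 1.231, -0, 1.82, -0.057], TCP at [257.626, -541.89, 222.631] pointing down, gripper open.
Joint ranges: [-2.87, 2.87], [-0.86, 2.18], [0.17, 2.46], [-1.51, 4.65], [0.06, 2.69], [-2.65, 2.65]. Speed limits (rad/s): [2.57, 2.57, 3.01, 3.14, 3.14, 3.14].

### API

Orientations are given as a unit quaternion [w, x, y, z].
In Python, from cell import bot gives the robot as it stands.
- The arm moves only by the tool move_arm, never from a script. Its arguments are lists of equal length, an entry for each row: "slide": the shift along the world's x, y, z in cm, a list of three; "twist": the turn, a rotation vector about the world's x, y, z in degrees, a list of three; "grip": the finger opening in cm, from 0 to 8.78. In form: {"slide": [[tx, ty, tz], ...], "twist": [[wx, wy, wz], ...], "grip": [grip, ...]}. A call has 1 to 8 rows; each row is the pose to reach, as a shift and turn from the pose commanded when the call began; what a row does not reach only later rows make up. A row lasts 1/12 s, in which the tool goes at most 41.7 mm and 7.16 degrees, less where a joint would pass 70% of its speed; a pose out of reach is approached as far as the arm can. A call with a gripper value outside its range is refused whole. The fingers move at their own pace and stop on an object; the grip force is fixed at half the most. Time passes only in rows, so rows that repeat a pose let the fingers close. It gives the time, the measured TCP pose, the force, the opening and the grip force at its end, in the units of the state.
- bot.get_state(): the state, without advancing time (a new reading comes with each control period).
- bot.snapshot(name): name is "scene" or "top" or "wrist"; returns a dict with "img" (400x640x3 uint8, red, green, blue), "mtx" (3x3 intrinsics, pixels), "dist_coeffs" ([k1, k2, p1, p2, k3] as OpenCV has them; the pictures are not rectified), "rvec" (rotation vector, rad) and "tvec" (3), from world to camera coordinates, as OpenCV has them; the wrist camera has in their place "tool_from_camera" (4x4, takes a point from camera to tool coordinates, whose origin is the TCP and whose axes are the flange's). Camera axes: x right, y down, z forward; pixel columns grow to the right and rows downward; lengths in mm; the calibration is good to about 2 mm. A picture is of the moment at which its call begins: read the wrist's pose just before it. There is no depth.
- bot.sign_off(): hands the job in; it is judged then, once.
The state is a dict: "t": time; "q": joint angles; "dq": joint speeds; "joint_torque": joint torques, N m; "position": TCP position; "tcp_rot": TCP orientation; "wrist_force": force on the tool from outside, world axes, zero at the start; "wrist_torque": the same for the moment, N m; "grip_width": finger opening in mm; "finger_force": force on a finger pad.
Only numpy, scipy, OpenCV 4.12 (cv2) and the standard library are available. Lean on these libraries where they do the work, as an engineer would, in place of code of your own. Each camera call takes 0.05 s, during which the arm holds its last target. There are 200 camera calls.

### The job

Put the loose ceramic resistor block into the bin of the wooden tray that already holds a resistor block, lying flat, and the loose round capacitor can into the bin that already holds a capacitor, standing upright. Then swing the steel hasp strap over the tray and down until it rests fully home over its staple, so that the parts stay in. Leave the parts already in the bins, and everything else on the bench, where they are.

Things in the scene. Friction and masses are not known exactly. Their poses are not given: they have to be found in the camera images.
- tray: two-bin wooden parts tray, open on top, fixed to the bench: 162 (x) x 198 (y) x 55 mm high, walls 6, floor 5 mm thick. A wall at its y = 0 parts two bins, each 150 (x) x 90 (y) mm inside, centred at y = +48 and -48 mm. At the middle of each end a cleat 34 mm wide stands 22 mm out, as high as the walls: the +y one bears the hasp's hinge, the -y one the staple. Origin under its centre, z up.
- hasp (a joint): hasp angle, rad: 0 = level over the tray, slot over the staple (fully home, hard stop); 1.57 = upright at the +y end; more = leaning outward (stop 2.3). Starts at 1.75 to 2.05. Stiff hinge (friction 0.22 N m, 1 to 2 N of push on the outer half): it stays where it is left, does not snap. Flat steel strap 26 mm wide, 4 thick, end 240 mm from the hinge; home, its top is 61.5 mm above the bench.
- hasp_hinge (a point): the hasp's hinge axis, parallel to the tray's x, at the middle of the tray's +y end: 110 mm from the tray's centre, 59.5 mm above the bench; its z axis is up.
- hasp_slot (a point): centre of the slot near the hasp's free end, 220 mm from the hinge axis, in the middle of the strap's thickness.
- resistor: loose cream ceramic resistor block lying on the bench, 60 (its x) x 22 x 22 mm, with thin 5 mm metal tabs at both ends; about 60 g. Origin at the centre of its underside, x along its length.
- capacitor: loose round capacitor can standing on the bench, 30 mm diameter, 42 mm tall, grey sleeve and bare aluminium top; about 50 g. Origin at the centre of its underside, z along its axis.
- kept_resistor: resistor block of the same shape, lying in one of the bins with its length along the tray's y, centred 48 mm to the +x side of the tray's middle. It marks the bin for resistors (either bin). Origin at the centre of its underside.
- kept_capacitor: capacitor can of the same shape, standing in the other bin, centred 48 mm to the +x side of the tray's middle. It marks the bin for capacitors. Origin at the centre of its underside.
- cassette: beige plastic cassette tape case lying flat, 109 x 70 x 17 mm; origin under its centre. Bystander.
- spool: metal solder spool standing on its end, 54 mm diameter, 46 mm tall; origin under its centre. Bystander.
- screwdriver: screwdriver lying on the bench off to the robot's right. Bystander.
- flux: small amber glass flux jar with a white cap, 48 mm diameter, 55 mm tall; origin under its centre. Bystander.
- tipcup: small brass tip-cleaner bowl, 64 mm across the rim, 45 mm tall; origin under its centre. Bystander.
- transformer: small iron-core transformer with a copper winding, about 45 x 52 x 40 mm; origin under its centre. Bystander.

How it is judged (in metres and radians):
On the way, in this order (a step that is already met when the one before it is completed fails the run):
1. both loose parts are in the bins of their own kind, resistor flat, capacitor upright, with the hasp still open (((x of resistor in the frame of tray between -0.076 and 0.076 m and z of resistor in the frame of tray below 0.032 m and y of resistor in the frame of tray between 0.003 and 0.094 m and y of kept_resistor in the frame of tray above 0 m and x of capacitor in the frame of tray between -0.076 and 0.076 m and z of capacitor in the frame of tray below 0.013 m and y of capacitor in the frame of tray between -0.094 and -0.003 m and y of kept_capacitor in the frame of tray below 0 m) or (x of resistor in the frame of tray between -0.076 and 0.076 m and z of resistor in the frame of tray below 0.032 m and y of resistor in the frame of tray between -0.094 and -0.003 m and y of kept_resistor in the frame of tray below 0 m and x of capacitor in the frame of tray between -0.076 and 0.076 m and z of capacitor in the frame of tray below 0.013 m and y of capacitor in the frame of tray between 0.003 and 0.094 m and y of kept_capacitor in the frame of tray above 0 m)) and angle between capacitor's own z axis and vertical below 0.2 rad and angle between resistor's own x axis and vertical between 1.37 and 1.77 rad and linear speed of each of resistor, capacitor below 0.03 m/s and value of joint hasp above 0.8 rad), for 0.2 s.
2. the hasp is down over its staple (value of joint hasp below 0.04 rad), for 0.2 s.
At the end, for the whole second after the job is handed in: Resistor block lies flat (within about 11 degrees) inside the bin with the other resistor, capacitor can stands upright (within about 11 degrees) inside the bin with the other capacitor, both on the bin floor and at rest; the hasp is down within 0.04 rad of its stop and still (((x of resistor in the frame of tray between -0.076 and 0.076 m and z of resistor in the frame of tray below 0.032 m and y of resistor in the frame of tray between 0.003 and 0.094 m and y of kept_resistor in the frame of tray above 0 m and x of capacitor in the frame of tray between -0.076 and 0.076 m and z of capacitor in the frame of tray below 0.013 m and y of capacitor in the frame of tray between -0.094 and -0.003 m and y of kept_capacitor in the frame of tray below 0 m) or (x of resistor in the frame of tray between -0.076 and 0.076 m and z of resistor in the frame of tray below 0.032 m and y of resistor in the frame of tray between -0.094 and -0.003 m and y of kept_resistor in the frame of tray below 0 m and x of capacitor in the frame of tray between -0.076 and 0.076 m and z of capacitor in the frame of tray below 0.013 m and y of capacitor in the frame of tray between 0.003 and 0.094 m and y of kept_capacitor in the frame of tray above 0 m)) and angle between capacitor's own z axis and vertical below 0.2 rad and angle between resistor's own x axis and vertical between 1.37 and 1.77 rad and linear speed of each of resistor, capacitor below 0.03 m/s and value of joint hasp below 0.04 rad and velocity of joint hasp between -0.05 and 0.05 rad/s); the robot touches nothing.
It fails at once if a part that was already in the bins is shifted by more than 25 mm (distance of any of kept_resistor, kept_capacitor from where it was at the start of the episode above 0.025 m).
It fails at once if another thing on the bench is shifted by more than 30 mm (distance of any of cassette, spool, screwdriver, flux, tipcup, transformer from where it was at the start of the episode above 0.03 m).
It also fails if it takes over 66 s, if anything falls off the work surface, if the arm or the gripper's body presses on something with over 40 N, if the wrist force passes 120 N, or if a joint passes its speed limit or range.

## Working session

There is one attempt and no reset: what is moved stays moved. The work goes in short steps, Python scripts to look and compute and a tool call to move; the robot and the scene stay as the last step left them, time stands still between calls to the robot, and variables do not carry over. Pictures are saved under pics/ and viewed, at most 12 in all, crops included, and the job is handed in when it is done.

Besides the shell and the picture viewer there is one more tool, called as name(argument=value, ...) on one line, values as JSON. move_arm: Moves the arm, as the interface text tells. Its arguments: {"type":"object","properties":{"slide":{"type":"array","items":{"type":"array","items":{"type":"number"}}},"twist":{"type":"array","items":{"type":"array","items":{"type":"number"}}},"grip":{"type":"array","items":{"type":"number"}}},"required":["slide","twist","grip"]}

```bash
mkdir -p pics; ls; cat > h.py <<'E'
import numpy as np, cv2
from cell import bot
def snap(n,f=None):
    st=bot.get_state(); s=bot.snapshot(n)
    if f: cv2.imwrite('pics/'+f,s['img'][:,:,::-1])
    if n=='wrist':
        w,x,y,z=st['tcp_rot']
        from scipy.spatial.transform import Rotation as R
        T=np.eye(4);T[:3,:3]=R.from_quat([x,y,z,w]).as_matrix();T[:3,3]=st['position']
        C=T@np.array(s['tool_from_camera']); s['R']=C[:3,:3];s['c']=C[:3,3]
    else:
        Rm=cv2.Rodrigues(np.array(s['rvec'],float))[0]; s['R']=Rm.T; s['c']=-Rm.T@np.array(s['tvec'],float).ravel()
    return s
def rays(s,px):
    p=cv2.undistortPoints(np.array(px,float).reshape(-1,1,2),np.array(s['mtx'],float),np.array(s['dist_coeffs'],float)).reshape(-1,2)
    d=np.c_[p,np.ones(len(p))]@s['R'].T
    return d/np.linalg.norm(d,axis=1)[:,None]
def plane(s,px,z):
    d=rays(s,px); return s['c']+d*((z-s['c'][2])/d[:,2])[:,None]
def proj(s,P):
    Rm=s['R'].T; t=-Rm@s['c']
    return cv2.projectPoints(np.array(P,float).reshape(-1,1,3),cv2.Rodrigues(Rm)[0],t,np.array(s['mtx'],float),np.array(s['dist_coeffs'],float))[0].reshape(-1,2)
def tri(s1,p1,s2,p2):
    A=np.zeros((3,3));b=np.zeros(3)
    for s,p in((s1,p1),(s2,p2)):
        d=rays(s,[p])[0];M=np.eye(3)-np.outer(d,d);A+=M;b+=M@s['c']
    return np.linalg.solve(A,b)
E
python3 - <<'E'
from h import *
for n in('scene','top','wrist'):
    s=snap(n,n+'0.png');print(n,s['c'].round(),s['R'][:,2].round(2),bot.get_state()['t'])
print(bot.get_state())
E
```

```text
pics
scene [1060. -805.  671.] [-0.42  0.73 -0.54] 0.05
top [ 391.   13. 1200.] [ 0.15 -0.03 -0.99] 0.1
wrist [ 328. -509.  383.] [-0.26 -0.12 -0.96] 0.15
{'t': 0.15, 'q': array([-1.18370838e+00,  9.16926455e-02,  1.23162558e+00,  6.67071357e-06,
        1.81982896e+00, -5.66891813e-02]), 'dq': array([-0.00022643, -0.00080219, -0.0040191 , -0.00061363, -0.00064354,
        0.00025917]), 'joint_torque': array([ 2.36074338e-03, -4.47048461e+01, -4.06906092e+01,  6.99477433e-02,
        2.74159375e-02, -1.12957707e-04]), 'position': array([ 257.52756247, -541.65558961,  221.75339805]), 'tcp_rot': array([-7.67218675e-04,  9.75483093e-01,  2.20073011e-01, -1.24632035e-04]), 'wrist_force': array([ 0.90900576, -0.14784719,  0.0114708 ]), 'wrist_torque': array([-0.00306527, -0.02417513, -0.01691544]), 'finger_force': 0.0, 'grip_width': 87.88249384417526}
```

View pics/scene0.png

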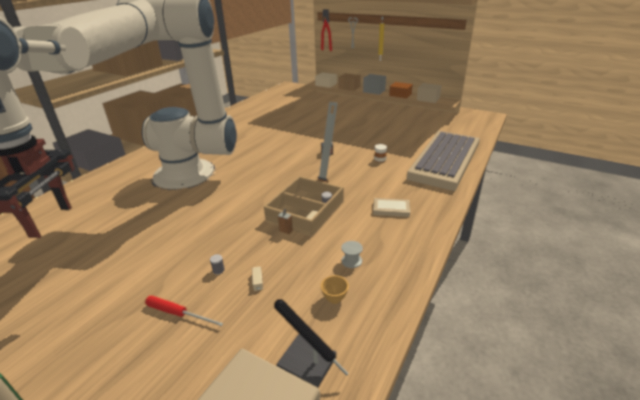

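View pics/top0.png

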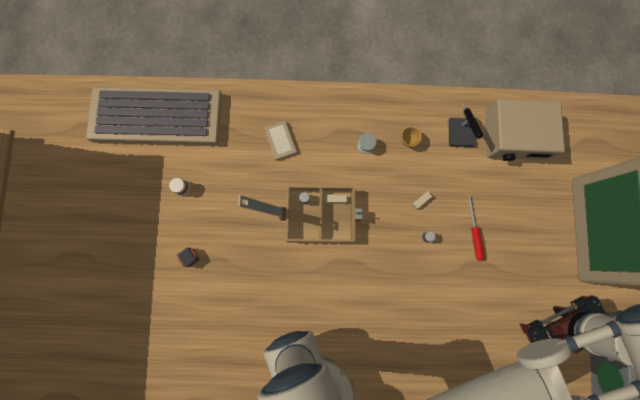

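The scene view shows the loose capacitor at (217,264), the loose resistor at (257,279) and the tray at (305,205). In the top view (image up is +x, left is +y), the capacitor is at (429,237), the resistor at (423,200) and the tray spans (288–355, 188–243). The kept capacitor is in the left (+y) bin and the kept resistor in the right (−y) bin.

```bash
cat > seg.py <<'E'
from h import *
def blob(s,box,fn,mn=12):
    x0,y0,x1,y1=box; im=s['img'][y0:y1,x0:x1]; hsv=cv2.cvtColor(im,cv2.COLOR_RGB2HSV).astype(int)
    m=fn(hsv).astype(np.uint8); n,l,st,c=cv2.connectedComponentsWithStats(m)
    k=1+np.argmax(st[1:,4]); cn=cv2.findContours((l==k).astype(np.uint8),cv2.RETR_EXTERNAL,cv2.CHAIN_APPROX_NONE)[0][0]+np.array([x0,y0])
    return c[k]+[x0,y0],st[k,4],cn
E
python3 - <<'E'
from seg import *
a=snap('top');b=snap('scene')
for n,s,bx in(('cap',a,(410,222,450,252)),('res',a,(405,185,445,215)),('cap',b,(200,248,235,280)),('res',b,(240,260,275,300))):
    x0,y0,x1,y1=bx;h=cv2.cvtColor(s['img'][y0:y1,x0:x1],cv2.COLOR_RGB2HSV)
    print(n,[h[i,j].tolist() for i,j in((0,0),((y1-y0)//2,(x1-x0)//2))])
tc=plane(a,[(290,188.5),(355.5,188),(355.5,243),(288,243)],55);print('tray',tc.round(1), tc.mean(0))
print('cap',plane(a,[(429.5,236.5)],42),'res',plane(a,[(423.5,200.5)],22))
print('hasp',plane(a,[(285,213),(240,202)],60))
A=cv2.resize(a['img'][170:260,220:450],None,fx=3.4,fy=3.4,interpolation=cv2.INTER_CUBIC)
B=cv2.resize(b['img'][90:310,190:420],None,fx=2.7,fy=2.7,interpolation=cv2.INTER_CUBIC)
cv2.imwrite('pics/A.png',A[:,:,::-1]);cv2.imwrite('pics/B.png',B[:,:,::-1])
E
```

```text
cap [[16, 120, 163], [15, 16, 158]]
res [[17, 121, 156], [19, 75, 184]]
cap [[17, 117, 187], [10, 19, 80]]
res [[17, 115, 177], [20, 72, 219]]
tray [[ 595.7   88.6   55. ]
 [ 602.5 -102.6   55. ]
 [ 442.3 -104.3   55. ]
 [ 437.8   88.7   55. ]] [519.56847257  -7.41335558  55.        ]
cap [[ 466.51702184 -323.22850483   42.        ]] res [[ 576.00146623 -312.4864916    22.        ]]
hasp [[523.03883    100.02161437  60.        ]
 [551.48542711 230.48359484  60.        ]]
```

View pics/A.png

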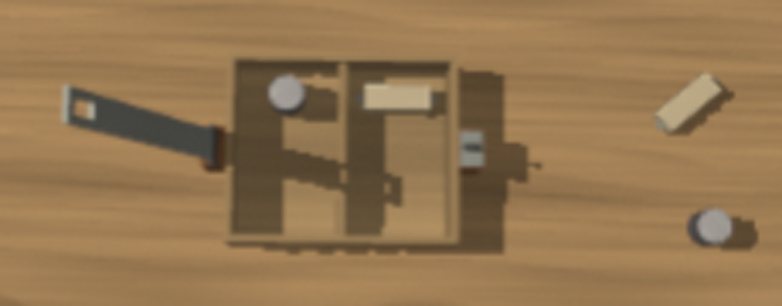

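move_arm(slide=[[28, 23, 5], [28, 23, 5], [28, 23, 5], [28, 23, 5], [28, 23, 5], [28, 23, 5], [28, 23, 5], [28, 23, 5]], twist=[[0, 0, 106], [0, 0, 106], [0, 0, 106], [0, 0, 106], [0, 0, 106], [0, 0, 106], [0, 0, 106], [0, 0, 106]], grip=[8, 8, 8, 8, 8, 8, 8, 8])

```text
t: 0.92
position: [514.0, -330.7, 268.5]
tcp_rot: [0.0, 0.749, 0.663, 0.0]
wrist_force: [-0.4, -0.1, -0.2]
grip_width: 80.3
finger_force: 0.0
```

move_arm(slide=[[2, 2, 0], [2, 2, 0], [2, 2, 0], [2, 2, 0], [2, 2, 0], [2, 2, 0], [2, 2, 0], [2, 2, 0]], twist=[[0, 0, 49], [0, 0, 49], [0, 0, 49], [0, 0, 49], [0, 0, 49], [0, 0, 49], [0, 0, 49], [0, 0, 49]], grip=[8, 8, 8, 8, 8, 8, 8, 8])

```text
t: 1.58
position: [532.8, -312.3, 268.0]
tcp_rot: [-0.0, 0.407, 0.913, 0.0]
wrist_force: [-0.8, -0.9, 0.2]
grip_width: 80.1
finger_force: 0.0
```

```bash
python3 - <<'E'
from h import *
s=snap('wrist','w1.png');st=bot.get_state();print(st['t'],st['position'],st['q'],s['c'],s['R'][:,2])
print(proj(s,[[576,-312,22],[466,-323,42]]))
E
```

```text
1.6333 [ 532.76707019 -312.28238054  268.00692348] [-5.85259003e-01  1.54632001e-01  1.08135662e+00 -7.37183362e-07
  1.90591159e+00 -1.31145151e+00] [ 480.77044747 -254.56976354  429.86125798] [ 0.1882841  -0.21069805 -0.95924732]
[[341.46282891 190.37620806]
 [276.74286816 146.74927465]]
```

View pics/w1.png

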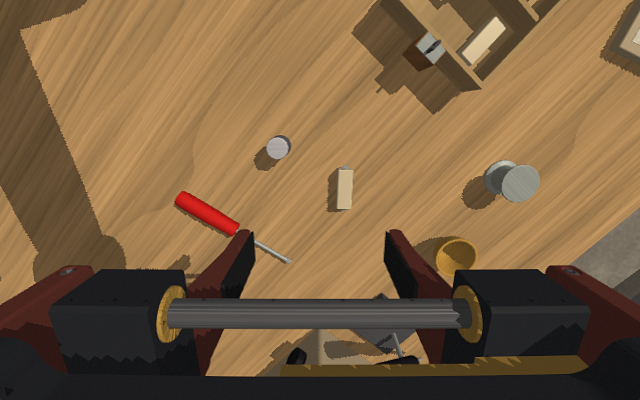

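The wrist view shows the resistor at (345,188) and the capacitor top at (278,148), with the staple end of the tray at the upper right.

```bash
python3 - <<'E'
from seg import *
w=snap('wrist');a=snap('top');b=snap('scene')
cr=lambda h:(h[...,1]<100)&(h[...,2]>150)&(h[...,1]>35)
gr=lambda h:(h[...,1]<35)&(h[...,2]>125)
W,aw,cw=blob(w,(322,160,368,220),cr);A,aa,ca=blob(a,(405,185,445,215),cr)
print('res',W,aw,A,aa,tri(w,W,a,A))
for z in(22,):
  for s,c in((w,cw),(a,ca)):
    r=cv2.minAreaRect(plane(s,c,z)[:,:2].astype(np.float32));print(r)
C,ac,cc=blob(w,(255,125,300,170),gr);D,ad,cd=blob(a,(410,222,450,252),gr)
print('cap',C,ac,D,ad,tri(w,C,a,D))
for s,c in((w,cc),(a,cd)):print(cv2.minEnclosingCircle(plane(s,c,42)[:,:2].astype(np.float32)))
E
```

```text
res [344.84642234 188.35951134] 573 [421.78082192 199.17123288] 146 [ 579.578016   -307.78580313   18.04084211]
((576.3214721679688, -305.2142333984375), (21.12065315246582, 64.77474975585938), 40.267539978027344)
((580.0799560546875, -307.6431579589844), (22.134296417236328, 62.840599060058594), 39.895484924316406)
cap [276.94262295 147.9726776 ] 366 [426.125 234.   ] 8 [ 470.70986894 -322.01006452   26.98201395]
((467.0290222167969, -323.7013854980469), 14.67074203491211)
((473.62139892578125, -312.9309997558594), 6.672188758850098)
```

move_arm(slide=[[4.5, 0.5, -11], [4.5, 0.5, -11], [4.5, 0.5, -11], [4.5, 0.5, -11]], twist=[[0, 0, -2], [0, 0, -2], [0, 0, -2], [0, 0, -2]], grip=[5, 5, 5, 5])

```text
t: 2.12
position: [576.4, -304.9, 148.2]
tcp_rot: [-0.007, 0.425, 0.905, 0.001]
wrist_force: [-1.0, 0.0, -1.1]
grip_width: 57.1
finger_force: 0.0
```

```bash
python3 - <<'E'
from seg import *
w=snap('wrist','w2.png');st=bot.get_state();print(st['position'],st['t'])
cr=lambda h:(h[...,1]<100)&(h[...,2]>150)&(h[...,1]>35)
p=proj(w,[[577,-307,22],[467,-323,42]]);print(p)
x,y=p[0].astype(int);W,aw,c=blob(w,(x-50,y-70,x+50,y+70),cr);print(W,aw)
print(cv2.boundingRect(c),cv2.minAreaRect(plane(w,c,22)[:,:2].astype(np.float32)))
E
```

```text
[ 576.27876594 -305.79849909  152.68988427] 2.1667
[[319.03996375 196.11364051]
 [216.10826907 140.97071347]]
[319.98782609 195.99217391] 1150
(310, 163, 21, 62) ((576.538330078125, -305.0546569824219), (20.965139389038086, 65.43121337890625), 40.2764778137207)
```

View pics/w2.png

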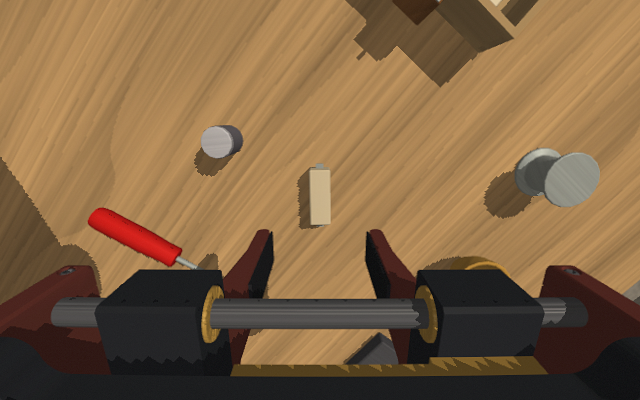

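The wrist view shows the resistor centred between the fingers at (320,196) and aligned with them. Both wrist positions place its top at z = 22 at the same point.

move_arm(slide=[[-0.1, 0.2, -10], [-0.1, 0.2, -14], [-0.1, 0.2, -15.3], [-0.1, 0.2, -15.3], [-0.1, 0.2, -15.3], [-0.1, 0.2, -15.3], [-0.1, 0.2, -15.3]], twist=[[0, 0, 0], [0, 0, 0], [0, 0, 0], [0, 0, 0], [0, 0, 0], [0, 0, 0], [0, 0, 0]], grip=[4.5, 4.5, 4.5, 4.5, 4.5, 4.5, 4.5])

```text
t: 2.75
position: [578.1, -306.5, 9.3]
tcp_rot: [0.002, 0.425, 0.905, -0.0]
wrist_force: [-0.1, -0.8, -0.2]
grip_width: 44.6
finger_force: 0.0
```

move_arm(slide=[[0, 0, 0], [0, 0, 0], [0, 0, 0], [0, 0, 0], [0, 0, 0], [0, 0, 0]], twist=[[0, 0, 0], [0, 0, 0], [0, 0, 0], [0, 0, 0], [0, 0, 0], [0, 0, 0]], grip=[1.5, 1.5, 1.5, 1.5, 1.5, 1.5])

```text
t: 3.25
position: [577.1, -305.5, 6.2]
tcp_rot: [0.001, 0.425, 0.905, -0.0]
wrist_force: [-0.3, -0.1, 5.1]
grip_width: 21.9
finger_force: 30.0
```

move_arm(slide=[[0, 0, 4], [0, 0, 8], [0, 0, 12], [0, 2, 14], [-1, 5, 15], [-2, 9, 15], [-3, 12, 15], [-3, 12, 15]], twist=[[0, 0, 0], [0, 0, 0], [0, 0, 0], [0, 0, -7], [0, 0, -14], [0, 0, -21], [0, 0, -28], [0, 0, -35]], grip=[1.5, 1.5, 1.5, 1.5, 1.5, 1.5, 1.5, 1.5])

```text
t: 3.92
position: [545.7, -180.3, 155.4]
tcp_rot: [-0.001, 0.678, 0.735, 0.001]
wrist_force: [-0.5, -0.6, -1.0]
grip_width: 21.6
finger_force: 30.0
```

move_arm(slide=[[0, 0, 0], [0, 0, 0], [0, 0, 0]], twist=[[0, 0, -5], [0, 0, -5], [0, 0, -5]], grip=[1.5, 1.5, 1.5])

```text
t: 4.17
position: [546.6, -185.1, 154.8]
tcp_rot: [-0.0, 0.708, 0.706, -0.0]
wrist_force: [0.1, -0.3, -1.1]
grip_width: 21.8
finger_force: 30.0
```

```bash
python3 - <<'E'
from seg import *
w=snap('wrist','w3.png');st=bot.get_state();print(st['position'],st['tcp_rot'],st['t'])
import pickle;pickle.dump({k:w[k] for k in('R','c','mtx','dist_coeffs')},open('w3.pkl','wb'))
print(proj(w,[[568,40,47],[568,-55,27],[438,-104,55],[600,-104,55],[520,-117,55],[466,-323,42]]))
E
```

```text
[ 546.67267532 -185.37465089  154.78567188] [-3.29268334e-04  7.07834602e-01  7.06378119e-01 -1.46145339e-04] 4.2167
[[346.78230588 -84.14480152]
 [342.50912239  55.10235784]
 [194.91754762 110.93130741]
 [380.64187615 110.29548978]
 [289.12518557 125.79654487]
 [248.39519971 313.41354327]]
```

View pics/w3.png

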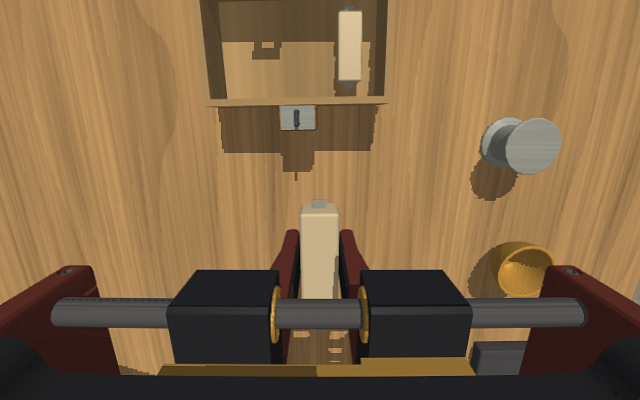

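The wrist view shows the −y wall's outer top corners at about (208,107) and (390,103), the staple at (297,117) and the kept resistor at (349,46). The held block is level and points along y.

```bash
python3 - <<'E'
from seg import *
import pickle;w=pickle.load(open('w3.pkl','rb'));w['img']=cv2.imread('pics/w3.png')[:,:,::-1].copy()
a=snap('top');b=snap('scene')
print('wall',plane(w,[(208,107),(390,103)],55).round(1),'staple',plane(w,[(297,106)],55).round(1))
cr=lambda h:(h[...,1]<100)&(h[...,2]>150)&(h[...,1]>35)
W,n,c=blob(w,(334,5,365,85),cr);A,m,ca=blob(a,(325,190,350,206),cr);print(W,n,A,m,tri(w,W,a,A))
for s,k in((w,c),(a,ca)):print(cv2.minAreaRect(plane(s,k,27)[:,:2].astype(np.float32)))
gr=lambda h:(h[...,1]<40)&(h[...,2]>110)
for bx in((296,190,318,206),(410,222,450,252)):
  A,m,k=blob(a,bx,gr);print(A,m,cv2.minEnclosingCircle(plane(a,k,47 if bx[0]<300 else 42)[:,:2].astype(np.float32)))
h=cv2.cvtColor(a['img'],cv2.COLOR_RGB2HSV);print(h[237,418:440].tolist())
E
```

```text
wall [[ 449.8 -100.8   55. ]
 [ 607.8  -97.9   55. ]] staple [[ 527.3 -100.3   55. ]]
[349.95120406  44.90557668] 1578 [336.39007092 197.92198582] 141 [574.20576948 -48.21229566  35.70171207]
((574.8953247070312, -47.32316970825195), (20.478727340698242, 56.681007385253906), 0.9346075654029846)
((577.3126220703125, -48.922950744628906), (21.13102149963379, 56.889625549316406), 1.522641658782959)
[303.69230769 196.93589744] 78 ((573.1234741210938, 47.50049591064453), 14.759840965270996)
[425.5 235. ] 6 ((470.65789794921875, -311.39996337890625), 6.097283840179443)
[[17, 120, 161], [17, 120, 161], [17, 121, 162], [17, 118, 156], [13, 71, 107], [4, 22, 81], [10, 18, 86], [18, 33, 132], [20, 46, 173], [20, 48, 190], [20, 48, 200], [20, 46, 209], [20, 47, 212], [20, 47, 202], [21, 47, 191], [20, 47, 178], [20, 47, 163], [20, 47, 146], [19, 46, 122], [18, 58, 101], [17, 110, 93], [17, 119, 92]]
```

move_arm(slide=[[-1.3, 4, 0], [-2.6, 8, 0], [-3.9, 12, 0], [-4.5, 13.7, -1], [-4.5, 13.7, -5], [-4.5, 13.7, -9], [-4.5, 13.7, -11], [-4.5, 13.7, -12]], twist=[[0, 0, 1], [0, 0, 1], [0, 0, 1], [0, 0, 1], [0, 0, 1], [0, 0, 1], [0, 0, 1], [0, 0, 1]], grip=[1.5, 1.5, 1.5, 1.5, 1.5, 1.5, 1.5, 1.5])

```text
t: 4.98
position: [499.4, -48.0, 30.9]
tcp_rot: [-0.003, 0.702, 0.712, -0.002]
wrist_force: [-0.4, -0.3, 0.0]
grip_width: 21.6
finger_force: 30.0
```

move_arm(slide=[[0, 0, -1], [0, 0, -2], [0, 0, -2.2], [0, 0, -2.2], [0, 0, -2.2]], twist=[[0, 0, 0], [0, 0, 0], [0, 0, 0], [0, 0, 0], [0, 0, 0]], grip=[1.5, 1.5, 1.5, 1.5, 1.5])

```text
t: 5.4
position: [502.6, -48.6, 14.4]
tcp_rot: [0.001, 0.703, 0.712, 0.001]
wrist_force: [0.2, 0.5, 0.1]
grip_width: 21.7
finger_force: 30.0
```

move_arm(slide=[[0, 0, -0.2], [0, 0, -0.2], [0, 0, -0.2], [0, 0, -0.2], [0, 0, -0.2], [0, 0, -0.2], [0, 0, -0.2]], twist=[[0, 0, 0], [0, 0, 0], [0, 0, 0], [0, 0, 0], [0, 0, 0], [0, 0, 0], [0, 0, 0]], grip=[1.5, 1.5, 1.5, 4, 4, 4, 4])

```text
t: 5.98
position: [501.7, -48.3, 11.2]
tcp_rot: [-0.0, 0.703, 0.712, -0.0]
wrist_force: [-0.6, 0.2, 0.1]
grip_width: 39.7
finger_force: 0.0
```

move_arm(slide=[[0, 0, 4], [0, 0, 8], [0, 0, 12], [0, -2, 15], [-1, -6, 16], [-2, -10, 16], [-3, -14, 16], [-4, -18, 16]], twist=[[0, 0, 0], [0, 0, 0], [0, 0, 0], [0, 0, 0], [0, 0, 0], [0, 0, 0], [0, 0, 0], [0, 0, 0]], grip=[4, 4, 4, 4, 4, 4, 4, 4])

```text
t: 6.65
position: [461.3, -229.9, 171.8]
tcp_rot: [0.001, 0.702, 0.712, 0.0]
wrist_force: [0.6, -0.1, -0.1]
grip_width: 40.2
finger_force: 0.0
```

move_arm(slide=[[0, -4, 0], [0, -5, 0], [0, -5, 0], [0, -5, 0]], twist=[[0, 0, 0], [0, 0, 0], [0, 0, 0], [0, 0, 0]], grip=[6, 6, 6, 6])

```text
t: 6.98
position: [461.7, -277.9, 170.8]
tcp_rot: [-0.001, 0.703, 0.711, 0.0]
wrist_force: [-0.6, 1.1, 0.2]
grip_width: 59.3
finger_force: 0.0
```

```bash
python3 - <<'E'
from seg import *
w=snap('wrist','w4.png');a=snap('top','t4.png');st=bot.get_state();print(st['position'],st['q'],st['t'])
p=proj(w,[[467,-323,42]])[0];print(p)
gr=lambda h:(h[...,1]<55)&(h[...,2]>130)
x,y=p.astype(int)
try:
  W,n,c=blob(w,(max(x-50,0),max(y-45,0),x+50,y+40),gr);A,m,k=blob(a,(410,222,450,252),gr);print(W,n,A,m,tri(w,W,a,A))
  for s,q in((w,c),(a,k)):print(cv2.minEnclosingCircle(plane(s,q,42)[:,:2].astype(np.float32)))
except Exception as e:print(e)
A=cv2.resize(a['img'][170:260,220:450],None,fx=3.4,fy=3.4,interpolation=cv2.INTER_CUBIC)
v=np.vstack([cv2.resize(A,(640,250)),cv2.resize(w['img'],(512,320)) if 0 else np.pad(cv2.resize(w['img'],(512,320)),((0,0),(0,128),(0,0)))])
cv2.imwrite('pics/v4.png',v[:,:,::-1])
E
```

```text
[ 462.16143334 -276.79560329  171.17179028] [-6.03196150e-01 -7.79401061e-02  1.49133009e+00  6.52746957e-04
  1.72863727e+00 -6.17202149e-01] 7.0833
[323.79984921 232.07872328]
[323.93761815 232.22306238] 529 [431.21789883 240.55642023] 257 [ 463.43222718 -348.5756419   -22.07101463]
((467.00323486328125, -323.302734375), 14.98712158203125)
((450.92120361328125, -325.9073181152344), 43.85033416748047)
```

View pics/v4.png

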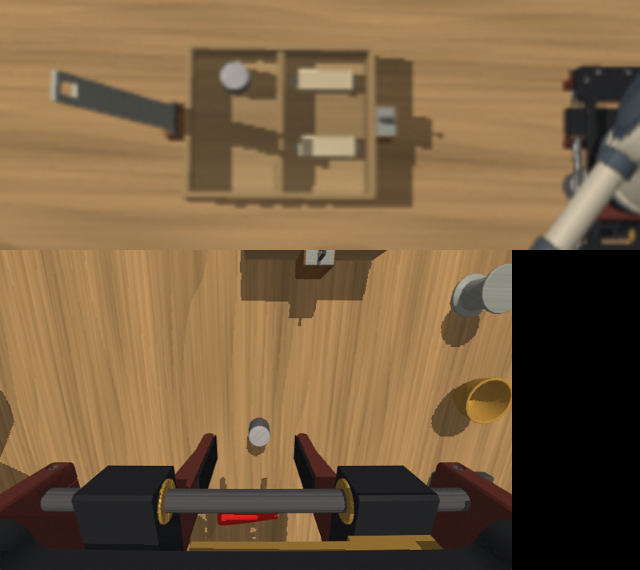

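The top crop shows the resistor lying flat in the −y bin beside the kept one. The wrist view puts the capacitor top at (324,232) in the full frame. Both wrist views agree on its position, (467,−323), with the top at z = 42.

move_arm(slide=[[0.5, -4, 0], [0.5, -4.6, -1], [0.5, -4.6, -5], [0.5, -4.6, -9], [0.5, -4.6, -13], [0.5, -4.6, -16], [0.5, -4.6, -16.3], [0.5, -4.6, -16.3]], twist=[[0, 0, 0], [0, 0, 0], [0, 0, 0], [0, 0, 0], [0, 0, 0], [0, 0, 0], [0, 0, 0], [0, 0, 0]], grip=[6, 6, 6, 6, 6, 6, 6, 6])

```text
t: 7.75
position: [466.2, -322.2, 6.7]
tcp_rot: [-0.002, 0.702, 0.712, -0.0]
wrist_force: [0.8, -0.4, 0.0]
grip_width: 60.1
finger_force: 0.0
```

move_arm(slide=[[0, 0, 0], [0, 0, 0], [0, 0, 0], [0, 0, 0], [0, 0, 0], [0, 0, 0], [0, 0, 0], [0, 0, 0]], twist=[[0, 0, 0], [0, 0, 0], [0, 0, 0], [0, 0, 0], [0, 0, 0], [0, 0, 0], [0, 0, 0], [0, 0, 0]], grip=[6, 6, 2, 2, 2, 2, 2, 2])

```text
t: 8.42
position: [466.9, -324.4, 8.5]
tcp_rot: [0.0, 0.703, 0.712, 0.0]
wrist_force: [0.4, -0.7, 0.8]
grip_width: 29.5
finger_force: 30.0
```

move_arm(slide=[[0, 0, 4], [0, 0, 8], [0, 0, 12], [0, 3, 15], [0, 7, 15], [0, 11, 15], [0.5, 15, 15], [1, 19, 15]], twist=[[0, 0, 0], [0, 0, 0], [0, 0, 0], [0, 0, 4], [0, 0, 8], [0, 0, 8], [0, 0, 8], [0, 0, 8]], grip=[2, 2, 2, 2, 2, 2, 2, 2])

```text
t: 9.08
position: [476.4, -132.8, 158.4]
tcp_rot: [0.0, 0.652, 0.758, 0.0]
wrist_force: [1.2, 0.1, -0.3]
grip_width: 29.6
finger_force: 30.0
```

move_arm(slide=[[0.3, 4, 0], [0.6, 8, 0], [0.9, 12, 0], [1.2, 15, 0], [1.5, 17, 0], [1.5, 18, 0], [1.5, 18, 0], [1.5, 18, 0]], twist=[[0, 0, 0], [0, 0, 0], [0, 0, 0], [0, 0, 0], [0, 0, 0], [0, 0, 0], [0, 0, 0], [0, 0, 0]], grip=[2, 2, 2, 2, 2, 2, 2, 2])

```text
t: 9.75
position: [491.7, 45.3, 158.0]
tcp_rot: [0.0, 0.651, 0.759, -0.0]
wrist_force: [-1.0, -0.3, 0.2]
grip_width: 29.8
finger_force: 30.0
```

```bash
python3 - <<'E'
from h import *
st=bot.get_state();print(st['position'],st['tcp_rot'],st['t'],st['finger_force'],st['grip_width'])
b=snap('scene');w=snap('wrist')
B=cv2.resize(b['img'][70:250,180:420],(640,480),interpolation=cv2.INTER_CUBIC)
cv2.imwrite('pics/v5.png',B[:,:,::-1])
E
```

```text
[491.66767845  45.25523237 158.01140296] [ 5.25602770e-05  6.51061140e-01  7.59025176e-01 -4.14557603e-04] 9.75 29.999940991401672 29.76651427175776
```

View pics/v5.png

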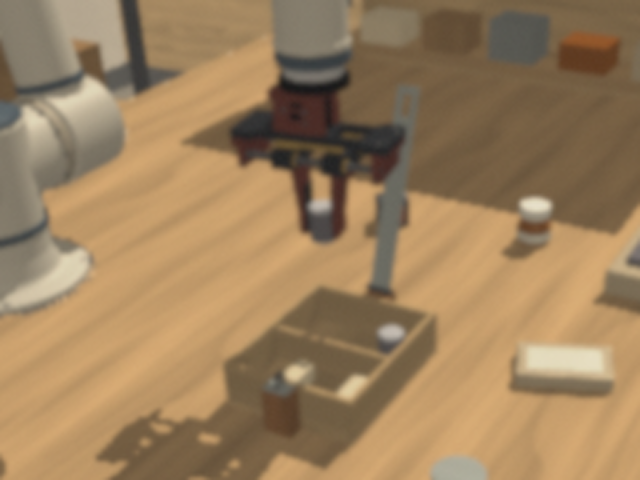

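The scene view shows the can held upright at (320,220) in the crop, above the +y bin, and the gripper clear of the hasp.

move_arm(slide=[[0, 0.1, -4], [0, 0.1, -8], [0, 0.1, -11], [0, 0.1, -13], [0, 0.1, -14], [0, 0.1, -14.5], [0, 0.1, -14.5], [0, 0.1, -14.5]], twist=[[0, 0, 0], [0, 0, 0], [0, 0, 0], [0, 0, 0], [0, 0, 0], [0, 0, 0], [0, 0, 0], [0, 0, 0]], grip=[2, 2, 2, 2, 2, 2, 2, 2])

```text
t: 10.52
position: [492.6, 45.7, 14.5]
tcp_rot: [0.001, 0.652, 0.758, 0.001]
wrist_force: [0.3, 0.1, -0.7]
grip_width: 29.9
finger_force: 30.0
```

move_arm(slide=[[0, 0, 0], [0, 0, 0], [0, 0, 0], [0, 0, 0], [0, 0, 0], [0, 0, 0]], twist=[[0, 0, 0], [0, 0, 0], [0, 0, 0], [0, 0, 0], [0, 0, 0], [0, 0, 0]], grip=[2, 2, 3.8, 3.8, 3.8, 3.8])

```text
t: 11.02
position: [491.8, 46.7, 13.2]
tcp_rot: [-0.0, 0.651, 0.759, -0.0]
wrist_force: [0.0, -0.4, 0.4]
grip_width: 37.7
finger_force: 0.0
```

move_arm(slide=[[0, 0, 2], [0, 0, 6], [0, 0, 10], [0, 0, 14], [0, 0, 18], [0, 0, 22], [0, 0, 25], [0, 0, 25]], twist=[[0, 0, 0], [0, 0, 0], [0, 0, 0], [0, 0, 0], [0, 0, 0], [0, 0, 0], [0, 0, 0], [0, 0, 0]], grip=[3.8, 3.8, 3.8, 3.8, 3.8, 3.8, 3.8, 3.8])

```text
t: 11.68
position: [493.4, 46.9, 271.3]
tcp_rot: [0.004, 0.651, 0.759, 0.004]
wrist_force: [-0.1, -0.2, 0.8]
grip_width: 37.9
finger_force: 0.0
```

```bash
python3 - <<'E'
from h import *
st=bot.get_state();print(st['position'],st['t'],st['q'])
b=snap('scene');w=snap('wrist')
v=np.hstack([cv2.resize(b['img'][60:250,240:400],(400,475),interpolation=cv2.INTER_CUBIC),cv2.resize(w['img'],(400,250))[:, :] if 0 else np.pad(cv2.resize(w['img'],(400,250)),((0,225),(0,0),(0,0)))])
cv2.imwrite('pics/v6.png',v[:,:,::-1])
for th in(1.75,1.9,2.05):
  print(th,proj(b,[[527-y*0.018,y,z] for r in(0,220,240) for y,z in[(110+r*-np.cos(th),59.5+r*np.sin(th))]]).round(0).tolist())
E
```

```text
[493.44979639  46.85064556 271.30703199] 11.6833 [ 2.59848857e-02 -1.83955131e-01  1.41079052e+00  4.24973039e-05
  1.90275406e+00 -1.26502344e-01]
1.75 [[322.0, 178.0], [327.0, 109.0], [327.0, 102.0]]
1.9 [[322.0, 178.0], [332.0, 108.0], [332.0, 101.0]]
2.05 [[322.0, 178.0], [336.0, 109.0], [337.0, 103.0]]
```

View pics/v6.png

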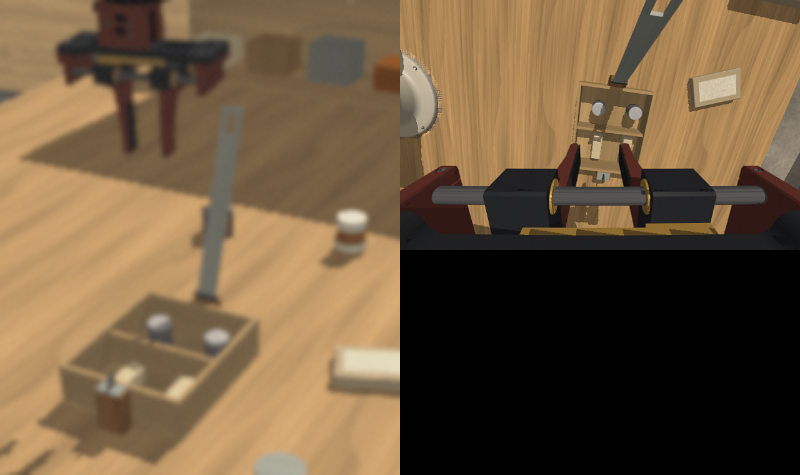

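The parts are in: capacitor upright and resistor flat. The hasp tip at scene pixel (333,103) gives an angle of about 1.92. Next I go over and behind the strap with the fingers closed.

move_arm(slide=[[0, 0, 4], [0, 0, 6], [1, 4, 6], [2, 8, 6], [3, 12, 6], [3.4, 16, 6], [3.4, 19, 6], [3.4, 20.5, 6]], twist=[[0, 0, -4], [0, 0, -8], [0, 0, -8], [0, 0, -8], [0, 0, -8], [0, 0, -8], [0, 0, -8], [0, 0, -8]], grip=[0, 0, 0, 0, 0, 0, 0, 0])

```text
t: 12.45
position: [525.0, 255.1, 319.5]
tcp_rot: [-0.001, 0.701, 0.713, -0.002]
wrist_force: [0.8, 0.5, -0.2]
grip_width: 0.5
finger_force: 0.0
```

move_arm(slide=[[0, 0, -2], [0, 0, -4], [0, 0, -6], [0, 0, -8], [0, 0, -8.5], [0, 0, -8.5]], twist=[[0, 0, 0], [0, 0, 0], [0, 0, 0], [0, 0, 0], [0, 0, 0], [0, 0, 0]], grip=[0, 0, 0, 0, 0, 0])

```text
t: 12.95
position: [524.8, 250.8, 234.8]
tcp_rot: [-0.001, 0.703, 0.711, -0.003]
wrist_force: [-0.4, 0.6, -0.3]
grip_width: 0.3
finger_force: 0.0
```

move_arm(slide=[[0, -2, 0], [0, -4, 0], [0, -5.5, 0], [0, -7, 0], [0, -8.5, 0], [0, -10, 0], [0, -11.5, 0], [0, -13, 0]], twist=[[0, 0, 0], [0, 0, 0], [0, 0, 0], [0, 0, 0], [0, 0, 0], [0, 0, 0], [0, 0, 0], [0, 0, 0]], grip=[0, 0, 0, 0, 0, 0, 0, 0])

```text
t: 13.62
position: [526.1, 121.0, 240.1]
tcp_rot: [0.001, 0.703, 0.712, 0.001]
wrist_force: [0.6, 2.2, 0.7]
grip_width: 0.1
finger_force: 0.7
```

```bash
python3 - <<'E'
from h import *
st=bot.get_state();print(st['position'],st['t'],st['wrist_force'])
b=snap('scene');a=snap('top')
v=np.hstack([cv2.resize(b['img'][60:250,240:400],(400,475),interpolation=cv2.INTER_CUBIC),cv2.resize(a['img'][140:270,220:380],(400,325)) if 0 else np.pad(cv2.resize(a['img'][140:270,220:380],(400,325)),((0,150),(0,0),(0,0)))])
cv2.imwrite('pics/v7.png',v[:,:,::-1])
E
```

```text
[526.14777365 120.98345676 240.14442513] 13.6167 [0.64993075 2.21624564 0.67964909]
```

View pics/v7.png

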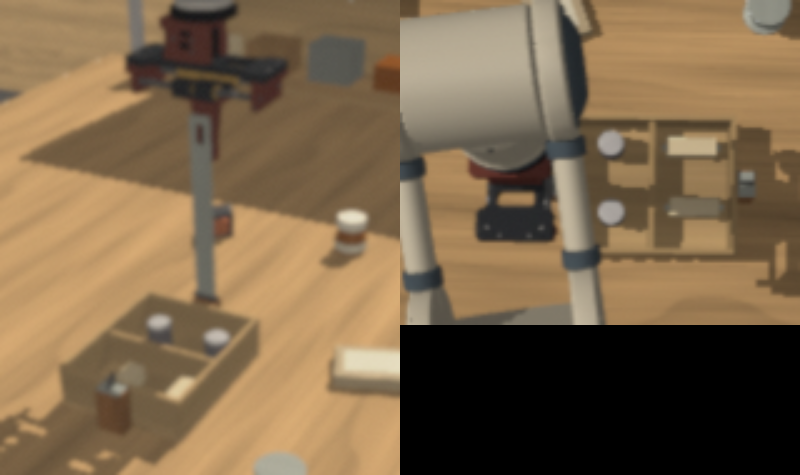

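The strap is now upright, with its tip at (200,118) in the crop and the fingers behind it pushing at about 2 N. Now I follow the arc down.

move_arm(slide=[[0, -2.3, -0.8], [0, -4.3, -1.2], [0, -6.5, -2], [0, -8.4, -3], [0, -10.4, -4.3], [0, -12, -5.7], [0, -13.5, -7.5], [0, -14.7, -9.2]], twist=[[0, 0, 0], [0, 0, 0], [0, 0, 0], [0, 0, 0], [0, 0, 0], [0, 0, 0], [0, 0, 0], [0, 0, 0]], grip=[0, 0, 0, 0, 0, 0, 0, 0])

```text
t: 14.38
position: [526.5, -25.9, 146.9]
tcp_rot: [0.001, 0.703, 0.711, 0.001]
wrist_force: [-0.1, 0.4, 0.8]
grip_width: 0.5
finger_force: 0.5
```

move_arm(slide=[[0, -1, -2], [0, -1.8, -4], [0, -2.2, -5.5], [0, -2.4, -6.8], [0, -2.4, -7.6], [0, -2.4, -8], [0, -2.4, -8.3], [0, -2.4, -8.3]], twist=[[0, 0, 0], [0, 0, 0], [0, 0, 0], [0, 0, 0], [0, 0, 0], [0, 0, 0], [0, 0, 0], [0, 0, 0]], grip=[0, 0, 0, 0, 0, 0, 0, 0])

```text
t: 15.05
position: [525.9, -48.9, 63.3]
tcp_rot: [0.0, 0.702, 0.712, 0.0]
wrist_force: [-0.4, -0.8, 0.2]
grip_width: 0.3
finger_force: 0.0
```

move_arm(slide=[[0, 0, -0.1], [0, 0, -0.2], [0, 0, -0.3], [0, 0, -0.3], [0, 0, -0.3], [0, 0, -0.3]], twist=[[0, 0, 0], [0, 0, 0], [0, 0, 0], [0, 0, 0], [0, 0, 0], [0, 0, 0]], grip=[0, 0, 0, 0, 0, 0])

```text
t: 15.55
position: [526.4, -49.0, 61.8]
tcp_rot: [0.001, 0.703, 0.712, 0.001]
wrist_force: [-2.7, 1.2, 5.0]
grip_width: 0.3
finger_force: 2.7
```

move_arm(slide=[[0, 0, -0.2], [0, 0, -0.2], [0, 0, -0.2], [0, 0, -0.2]], twist=[[0, 0, 0], [0, 0, 0], [0, 0, 0], [0, 0, 0]], grip=[0, 0, 0, 0])

```text
t: 15.88
position: [526.5, -49.1, 61.6]
tcp_rot: [0.001, 0.703, 0.712, 0.001]
wrist_force: [-5.2, 2.2, 14.0]
grip_width: 0.5
finger_force: 6.9
```

move_arm(slide=[[0, 0, 2], [0, 0, 6], [0, -3, 10], [0, -7, 14], [-2, -11, 16], [-4, -15, 16], [-4, -19, 16], [-4, -22, 16]], twist=[[0, 0, 0], [0, 0, 0], [0, 0, 0], [0, 0, 0], [0, 0, 0], [0, 0, 0], [0, 0, 0], [0, 0, 0]], grip=[0, 0, 0, 0, 0, 0, 0, 0])

```text
t: 16.55
position: [486.3, -257.9, 220.2]
tcp_rot: [0.002, 0.702, 0.712, 0.0]
wrist_force: [0.8, 0.1, -0.6]
grip_width: 0.3
finger_force: 0.0
```

move_arm(slide=[[0, 0, 0], [0, 0, 0], [0, 0, 0]], twist=[[0, 0, 0], [0, 0, 0], [0, 0, 0]], grip=[0, 0, 0])

```text
t: 16.8
position: [486.8, -255.9, 217.5]
tcp_rot: [-0.0, 0.703, 0.711, 0.0]
wrist_force: [-0.3, 0.0, -0.2]
grip_width: 0.5
finger_force: 0.0
```

```bash
python3 - <<'E'
from h import *
st=bot.get_state();print(st['position'],st['t'],st['wrist_force'])
b=snap('scene');a=snap('top')
v=np.hstack([cv2.resize(b['img'][150:250,240:400],(400,250),interpolation=cv2.INTER_CUBIC),cv2.resize(a['img'][165:265,220:380],(400,250),interpolation=cv2.INTER_CUBIC)])
cv2.imwrite('pics/v8.png',v[:,:,::-1])
E
```

```text
[ 486.81304286 -255.87810471  217.46429536] 16.8 [-0.31427459  0.02387102 -0.16536412]
```

View pics/v8.png

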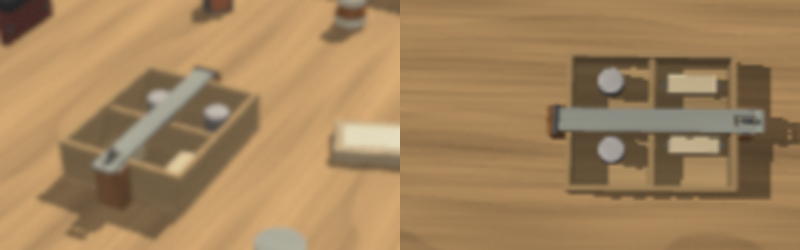

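The strap lies level, with the staple through its slot at (745,120) in the top crop. The parts are in their bins on either side of it.

```bash
python3 -c "
from cell import bot
print(bot.sign_off())"
```

```text
the job is handed in; nothing more can be done
None
```

The job is handed in at about 17 s on the robot's clock: the resistor lies flat and the capacitor stands upright in their matching bins, and the hasp is fully home over its staple; the sign-off call returned no verdict.

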